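Feel out the sound brake pad and prove it on the slip ramp

TASK

Three look-alike brake pads stand on the metal plate; two are glazed and only one still grips. Slide each pad about 5 cm along the plate to feel which drags much harder than the others. Then lay that sound pad on the sloping ramp, lining down, slide it up the slope edgewise under the lip until it is fully home against the top stop, and only there let go, so that it stays by its own grip; the two glazed pads stay flat on the plate, and the other tools are not disturbed.

Things in the scene. Friction and masses are not known exactly. Their poses are not given: they have to be found in the camera images.
- pad_a_lug (a point): Middle of pad A's lug, 38 mm above the sole. The lug stands on the middle of the pad: 50 mm long (x), 14 mm thick (y), rising from 16 to 60 mm above the sole (z). Pinch it across its thickness, or push it at its ends. The pad's weight lies 22 mm above the sole: gripped high or loosely it swings when tilted. Starts with x along the plate's x (within 0.2 rad).
- pad_b_lug (a point): Middle of pad B's lug; same sizes and axes as pad A's.
- pad_c_lug (a point): Middle of pad C's lug; same sizes and axes as pad A's.
- pad_a: Brake pad A, about 0.65 kg; origin mid-sole, axes as its lug. Steel backing 100 (x) x 64 (y) mm with a dark lining under it, 16 mm thick together, upright lug on top; 25 mm of bare backing beyond each lug end. A, B, C look alike and their places vary: one is sound and takes 4 to 6 N to drag on the plate, the two glazed ones about 1 N, if nothing bears down on them or lifts them.
- pad_b: Brake pad B, looks and measures the same as pad A; sound or glazed, to be felt.
- pad_c: Brake pad C, looks and measures the same as pad A; sound or glazed, to be felt.
- drag_plate: Bright bare metal plate fixed to the bench, 230 x 360 x 4 mm; the three pads stand on it side by side, about 115 mm apart. Origin at the centre of its underside, on the bench; x along its short side away from the robot, y along its long side to the left, z up. At least 70 mm of plate is free beyond the pads, on the far side.
- ramp: Grey steel proof ramp, fixed, right of the plate. Floor 165 mm long, 69 mm wide, sloping 0.47 rad, rising to the right (away from the plate, turned 0 to 0.45 rad outward). Origin on the floor at the top stop, mid-width, 90 mm above the bench; x up the slope, y across to the left, z square to the floor. Side rails 9 mm high, flared outward below x = -55 mm (9 mm a side at the foot); toe 6 mm high at the foot; cheeks 24 mm high above x = -40 mm.
- slot_home (a point): Where the middle of the lug lies when a pad is fully home: 50 mm down the slope from the stop, mid-width, 38 mm off the floor; axes as the ramp's. A fixed lip covers the floor's top 22 mm, leaving a slot 19 mm high and 69 mm wide that faces down the slope; the pad's end slides in under it, lug square off the floor. Nothing but its own grip keeps a pad there: a glazed one slides back down.
- tape_measure: Bystander: yellow and black tape measure, 71 x 82 x 36 mm, behind the plate.
- black_cap: Bystander: round black cap, 71 mm across, 28 mm high, at the back, beyond the ramp.
Things that resemble listed ones, but are neither listed nor needed, are in the scene too. What is shaped like the pad_c but orange or turquoise is not meant.

How it is judged:
By the outcome, as a careful person would: the job done as asked, in the order asked, and still so for the second after the job is handed in, with the robot touching nothing.
It also fails if it takes over 72 s, if anything falls off the work surface, if the arm or the gripper's body presses on something with over 40 N, if the wrist force passes 120 N, or if a joint passes its speed limit or range.

ROBOT

A 6-joint arm with a two-finger parallel gripper is mounted at the origin on the work surface; the furniture and walls round the work are solid. World frame = base frame: x ahead of the robot, y to its left, z up, the work surface at z = 0. Lengths are in mm, angles in rad, forces in N, time in s.
With the tool pointing down it reaches from about 375 to 900 mm from the base axis. Payload 3.1 kg.
Tool frame: the origin (TCP) lies midway between the tips of the shut fingers; the grasp point (between the pads) lies 19 mm behind it; z points along the fingers, y is the direction in which the jaws open and shut (so a half turn about z gives the same grasp; the last joint's range is limited). The gripper opens to 85 mm and grips with 20 to 120 N. Pads are 22 mm wide; open, the fingers measure 114 mm over their backs; the gripper's body (76 mm by 85 mm) begins 54 mm behind the grasp point. The pads swing forward as they close: fully open they stand 13 mm farther back than shut.
Start: joints at [-1.407, 0.527, 1.433, -0, 1.181, -0.178], TCP at [210.1, -588.604, 231.31] pointing down, gripper open.
Joint ranges: [-3.08, 3.08], [-0.75, 2.2], [0.22, 2.44], [-1.43, 4.57], [0, 2.65], [-2.85, 2.85]. Speed limits (rad/s): [2.79, 2.79, 3.14, 3.14, 3.14, 3.14].

INTERFACE

Orientations are given as a rotation vector (axis times angle).
In Python, from plant import manip gives the robot as it stands.
- The arm moves only by the tool arm_command, never from a script. Its argument "increments" is a list of rows, each a list of 3 entries, a list of its own where there are three numbers: the shift along the tool's x, y, z in cm, then the turn, a rotation vector about the tool's x, y, z in rad, then the opening, from 0 (shut) to 1 (fully open). A call has 1 to 20 rows; each row is the pose to reach, as a shift and turn from the pose measured when the call began, along the tool's axes at that moment; what a row does not reach only later rows make up. A row lasts 1/10 s, in which the tool goes at most 50 mm and 8.59 degrees, less where a joint would pass 70% of its speed; a pose out of reach is approached as far as the arm can. A call with a gripper value outside its range is refused whole. The fingers move at their own pace and stop on an object; "force" is the grip in N (left out, the last holds). Time passes only in rows, so rows that repeat a pose let the fingers close. It gives the time, the measured TCP pose, the force and the opening at its end, in the units of the state.
- manip.get_state(): the state, without advancing time (a new reading comes with each control period).
- manip.get_image(name): name is "side" or "top"; returns a dict with "img" (480x640x3 uint8, blue, green, red), "fx", "fy", "cx", "cy" (pixels), "dist" ([k1, k2, p1, p2, k3] as OpenCV has them; the pictures are not rectified), "R" (3x3) and "t" (3): a world point X has camera coordinates R X + t. Camera axes: x right, y down, z forward; pixel columns grow to the right and rows downward; lengths in mm; the calibration is good to about 2 mm. A picture is of the moment at which its call begins. There is no depth.
- manip.close_job(): hands the job in, once; it reports no verdict.
The state is a dict: "time_s": time; "joints": joint angles; "joint_velocities": joint speeds; "tau": joint torques, N m; "position": TCP position; "tcp_rot": TCP orientation; "contact_force": force on the tool from outside, world axes, zero at the start; "ft_torque": the same for the moment, N m; "gripper_width": opening from 0.0 (shut) to 1.0 (fully open).
Only numpy, scipy, OpenCV 4.12 (cv2) and the standard library are available. Lean on these libraries where they do the work, as an engineer would, in place of code of your own. Each camera call takes 0.05 s, during which the arm holds its last target. There are 200 camera calls.

## Working session

There is one attempt and no reset: what is moved stays moved. The work goes in short steps, Python scripts to look and compute and a tool call to move; the robot and the scene stay as the last step left them, time stands still between calls to the robot, and variables do not carry over. Pictures are saved under pics/ and viewed, about 8 in all and at most 12, crops included, and the job is handed in when it is done.

Besides the shell and the picture viewer there is one more tool, called after "Call:" as name([rows], argument=value, ...), one row to a line, values as JSON. arm_command: Moves the arm, as the interface text tells. Its arguments: {"type":"object","properties":{"increments":{"type":"array","items":{"type":"array"}},"force":{"type":"number"}},"required":["increments"]}

```bash
mkdir -p pics; ls; cat > h.py <<'E'
import numpy as np,cv2
from scipy.spatial.transform import Rotation as Ro
from plant import manip
def cam(n):
    d=manip.get_image(n); d['K']=np.array([[d['fx'],0,d['cx']],[0,d['fy'],d['cy']],[0,0,1.]]); d['R']=np.array(d['R']);d['t']=np.array(d['t']);d['dist']=np.array(d['dist'],float);return d
def px(d,X): return cv2.projectPoints(np.atleast_2d(np.array(X,float)),cv2.Rodrigues(d['R'])[0],d['t'],d['K'],d['dist'])[0].reshape(-1,2)
def onz(d,uv,z):
    n=cv2.undistortPoints(np.array(uv,float).reshape(-1,1,2),d['K'],d['dist']).reshape(-1,2)
    r=np.c_[n,np.ones(len(n))]@d['R']; c=-d['R'].T@d['t']
    return c+r*((z-c[2])/r[:,2])[:,None]
E
python3 - <<'E'
from h import *
for n in('top','side'):
    d=cam(n);cv2.imwrite(f'pics/{n}0.png',d['img']);print(n,-d['R'].T@d['t'],d['R'][2],d['fx'])
s=manip.get_state();print(s)
E
```

```text
pics
top [ 249.83491587   37.32020445 1441.77366286] [ 1.35326355e-01 -2.35896301e-04 -9.90801051e-01] 484.81926523449954
side [ 107.67985585 1040.13996781  555.68303521] [ 0.29818127 -0.86318436 -0.40743182] 458.8622093614363
{'time_s': 0.1, 'joints': array([-1.40649028e+00,  5.28398659e-01,  1.43378198e+00, -1.21030038e-05,
        1.18142005e+00, -1.78500713e-01]), 'joint_velocities': array([-5.76059429e-04,  1.79728061e-05, -1.04979366e-03, -1.04283219e-03,
       -1.39737004e-03,  1.63298506e-03]), 'tau': array([-4.58398317e-04, -4.43305600e+01, -1.78586179e+01, -1.54499498e-04,
        3.88858927e-03,  2.24438857e-06]), 'position': array([ 209.99779714, -587.96971188,  230.41335927]), 'tcp_rot': array([-3.09357705e+00, -5.35511411e-01, -4.80264426e-06]), 'contact_force': array([-0.41404094, -0.0302212 ,  0.20380957]), 'ft_torque': array([-0.02368365, -0.01747889,  0.00782909]), 'gripper_width': 1.0038641955828613}
```

View pics/top0.png

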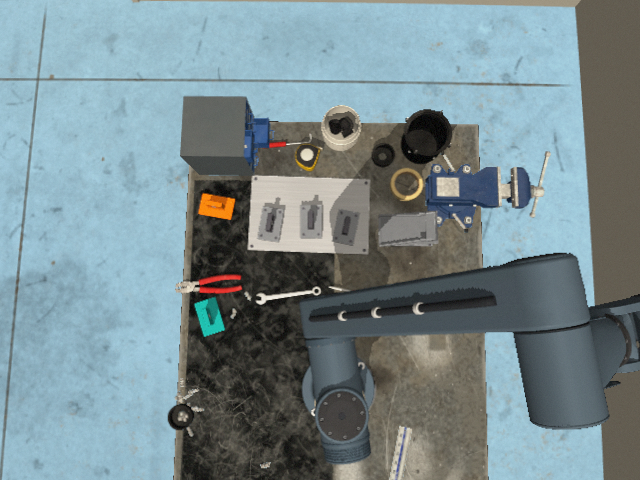

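View pics/side0.png

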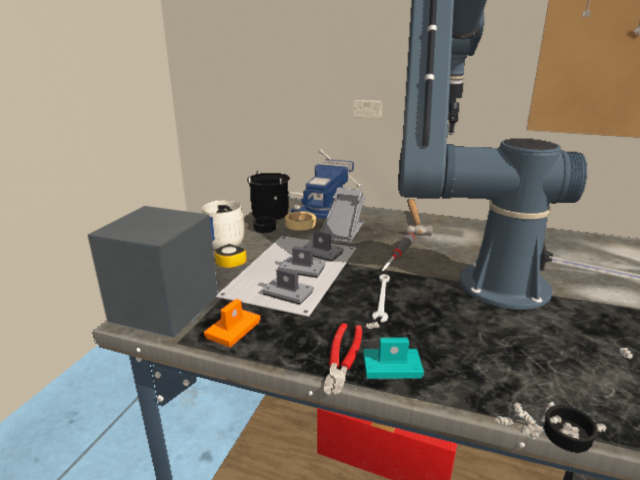

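Top view: the three grey pads stand on the plate at about (271,222), (312,218) and (346,227), and the ramp is at (408,230). The look-alikes are orange (217,206) and turquoise (210,316), both off the plate and excluded by the task. I'll check this in a close crop.

```bash
python3 - <<'E'
from h import *
i=cv2.imread('pics/top0.png')[170:262,245:445]
cv2.imwrite('pics/topc.png',cv2.resize(i,None,fx=4,fy=4,interpolation=cv2.INTER_CUBIC))
i=cv2.imread('pics/side0.png')[180:320,215:375]
cv2.imwrite('pics/sidec.png',cv2.resize(i,None,fx=4,fy=4,interpolation=cv2.INTER_CUBIC))
E
```

```text
(no output)
```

View pics/topc.png

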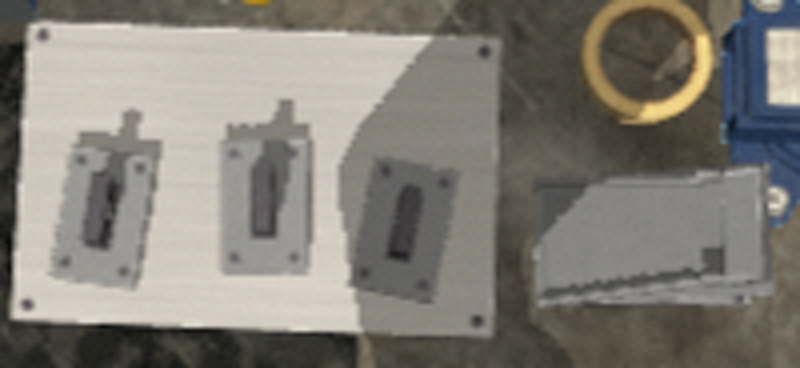

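View pics/sidec.png

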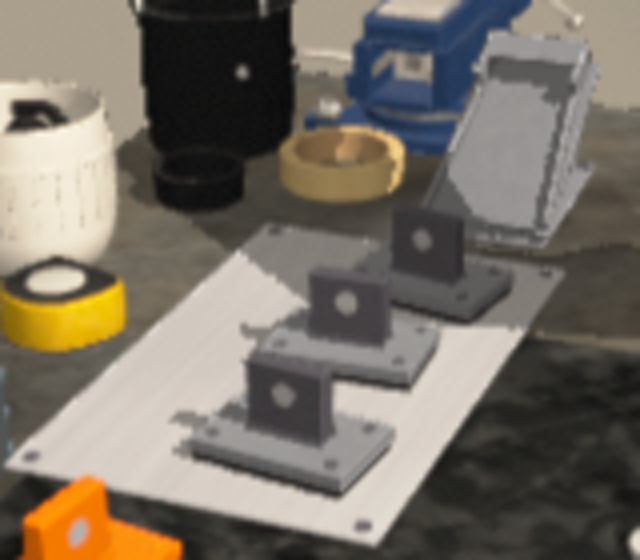

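```bash
cat > m.py <<'E'
from h import *
T=cam('top');S=cam('side')
tc=lambda p:(np.array(p,float)+.5)/4-.5+[245,170]
sc=lambda p:(np.array(p,float)+.5)/4-.5+[215,180]
def wire(d,img,pts,off,col,f=4):
    q=((px(d,pts)-off+.5)*f-.5).round().astype(int).reshape(-1,1,2); cv2.polylines(img,[q],False,col,1)
def rampP(o,yaw,L):
    R=Ro.from_euler('z',yaw)*Ro.from_euler('y',-.47); return np.array([o[0],o[1],90])+R.apply(L)
E
python3 - <<'E'
from m import *
pl=onz(T,tc([(28,22),(500,37),(495,337),(10,320)]),4);print('plate',pl.round(),pl.mean(0))
for c in([(72,143),(161,150),(138,289),(50,275)],[(222,140),(312,138),(308,274),(222,272)],[(376,156),(460,170),(431,303),(350,288)]):
    P=onz(T,tc(c),20);a=(P[0]+P[1]-P[2]-P[3])/2;b=(P[0]+P[3]-P[1]-P[2])/2
    print(P.mean(0).round(1),'len',np.linalg.norm(a),np.linalg.norm(b),'yaw',np.arctan2(a[1],a[0]),np.arctan2(-b[0],b[1]))
# side: centre hole of lug faces
print(onz(S,sc([(285,393),(346,302),(423,238)]),42).round(1))
f=onz(T,tc([(535,180),(540,302)]),21);print('foot',f)
from scipy.optimize import least_squares
E
```

```text
plate [[625. 266.   4.]
 [618. -94.   4.]
 [389. -90.   4.]
 [397. 272.   4.]] [507.21296925  88.4893259    4.        ]
[475.3 200.9  20. ] len 102.97208461347904 66.32806260305443 yaw -0.1348919109372093 -0.10604577441977364
[483.1  81.7  20. ] len 100.83397551575956 65.36767831775721 yaw 0.0020971351759212463 0.013176898986097363
[466.9 -21.1  20. ] len 101.57443152573134 62.09623207715534 yaw -0.19504779591871177 -0.16299043906947966
[[478.4 201.8  42. ]
 [487.3  82.5  42. ]
 [473.  -24.4  42. ]]
foot [[ 504.86246088 -118.08268997   21.        ]
 [ 413.57293037 -121.59103511   21.        ]]
```

```bash
cat > ov.py <<'E'
from m import *
def overlay(T,S,o,yaw,pads,name):
    A=cv2.resize(T['img'][170:262,245:445],None,fx=4,fy=4,interpolation=cv2.INTER_CUBIC)
    B=cv2.resize(S['img'][180:320,215:375],None,fx=4,fy=4,interpolation=cv2.INTER_CUBIC)
    fl=[[-165,43.5,0],[-55,34.5,0],[0,34.5,0],[0,-34.5,0],[-55,-34.5,0],[-165,-43.5,0],[-165,43.5,0]]
    rl=[[-165,43.5,9],[-55,34.5,9],[-40,34.5,9],[-40,34.5,24],[0,34.5,24],[0,-34.5,24],[-40,-34.5,24],[-40,-34.5,9],[-55,-34.5,9],[-165,-43.5,9]]
    for d,im,of in((T,A,(245,170)),(S,B,(215,180))):
        wire(d,im,rampP(o,yaw,fl),of,(0,255,0));wire(d,im,rampP(o,yaw,rl),of,(0,0,255))
        for x,y,w in pads:
            R=Ro.from_euler('z',w)
            for hx,hy,z in((50,32,20),(25,7,64)):
                wire(d,im,np.array([x,y,0])+R.apply([[hx,hy,z],[hx,-hy,z],[-hx,-hy,z],[-hx,hy,z],[hx,hy,z]]),of,(255,0,255))
    c=np.zeros((560,800,3),np.uint8)
    # top crop ramp + pads, and side crop stacked scaled
    c[:276,:600]=cv2.resize(A,(600,276)); c[280:560,:320]=cv2.resize(B,(320,280)) 
    c2=cv2.resize(B[:250,380:640],None,fx=1.05,fy=1.05); c[290:290+c2.shape[0],330:330+c2.shape[1]]=c2
    cv2.imwrite(name,np.vstack([A,B[:230,:].repeat(1,0) if 0 else np.pad(B[:230],((0,0),(0,160),(0,0)))]))
E
python3 - <<'E'
from ov import *
overlay(T,S,(459,-262),-1.53,[(475.5,200,-.12),(483.5,80,.005),(468,-23,-.175)],'pics/ov1.png')
E
```

```text
(no output)
```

View pics/ov1.png

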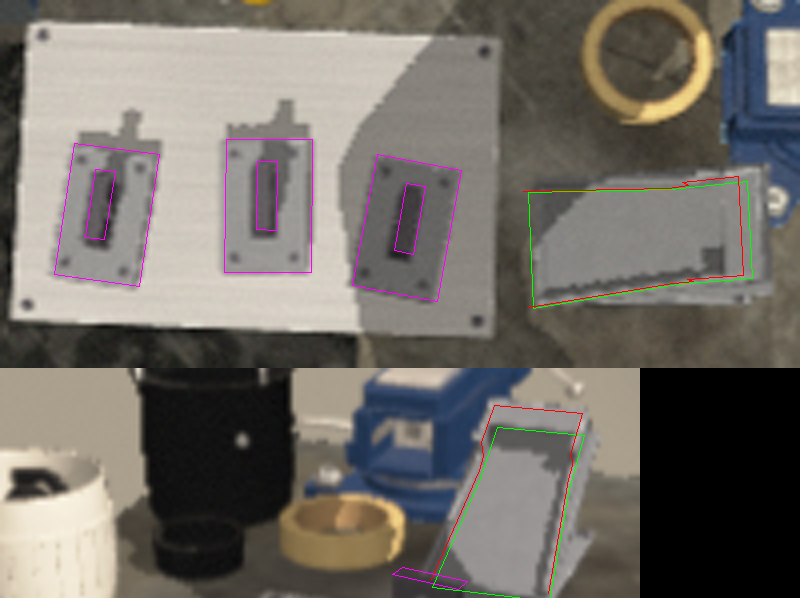

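```bash
python3 - <<'E'
from h import *
i=cv2.imread('pics/top0.png')[205:255,375:445]
j=cv2.imread('pics/side0.png')[183:250,315:370]
a=cv2.resize(i,None,fx=6.5,fy=6.5,interpolation=cv2.INTER_CUBIC);b=cv2.resize(j,None,fx=6,fy=6,interpolation=cv2.INTER_CUBIC)
c=np.zeros((410,800,3),np.uint8);c[:a.shape[0],:a.shape[1]]=a;c[:b.shape[0],460:460+b.shape[1]]=b
cv2.imwrite('pics/rc.png',np.clip(c*1.3,0,255).astype(np.uint8))
E
```

```text
(no output)
```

View pics/rc.png

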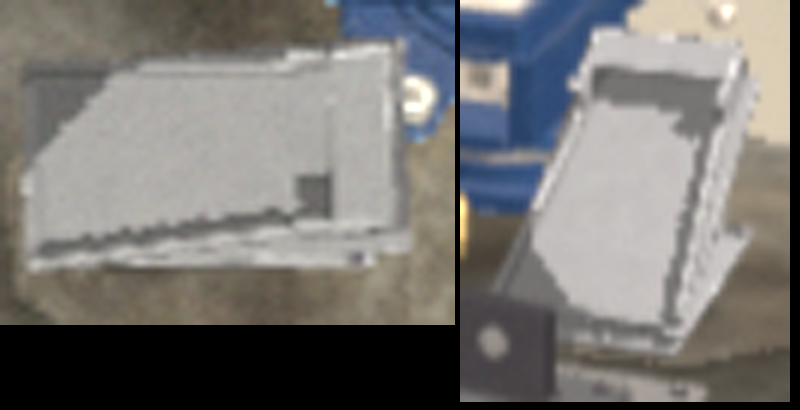

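```bash
cat > fit.py <<'E'
from m import *
from scipy.optimize import least_squares
tp=(np.array([(331,68),(331,222),(25,70),(35,262)])+.5)/6.5-.5+[375,205]
tl=[[-22,34.5,24],[-22,-34.5,24],[-165,43.5,6],[-165,-43.5,6]]
sp=(np.array([(595,68),(722,82),(668,338)])-[460,0]+.5)/6-.5+[315,183]
sl=[[-22,34.5,19],[-22,-34.5,19],[-165,-43.5,6]]
f=lambda v:np.r_[(px(T,rampP(v,v[2],tl))-tp).ravel(),(px(S,rampP(v,v[2],sl))-sp).ravel()]
r=least_squares(f,[459,-262,-1.53],x_scale=[10,10,.1],loss='soft_l1')
print(r.x,f(r.x).round(1).reshape(-1,2).tolist())
for i in range(7):
    k=np.delete(np.arange(14),[2*i,2*i+1]);print(i,least_squares(lambda v:f(v)[k],r.x,x_scale=[10,10,.1]).x.round(3))
E
python3 fit.py
```

```text
[ 458.71859205 -270.71442981   -1.57437949] [[-0.5, -0.8], [-0.3, -0.2], [0.9, 0.0], [-0.6, -0.5], [0.1, 0.1], [0.7, 0.2], [1.0, -3.5]]
0 [ 459.419 -269.254   -1.569]
1 [ 458.077 -269.422   -1.58 ]
2 [ 458.075 -270.576   -1.582]
3 [ 457.772 -269.123   -1.587]
4 [ 458.194 -269.92    -1.578]
5 [ 457.616 -269.951   -1.581]
6 [ 459.088 -271.028   -1.564]
```

```bash
cat > go.py <<'E'
from h import *
import sys
def down(yaw): # tool z down, tool y along pad y (yaw = pad x heading)
    return Ro.from_matrix(np.array([[np.cos(yaw),np.sin(yaw),0],[np.sin(yaw),-np.cos(yaw),0],[0,0,-1.]]))
def inc(p,R):
    s=manip.get_state();R0=Ro.from_rotvec(s['tcp_rot'])
    print('shift cm',(R0.inv().apply(np.array(p)-s['position'])/10).round(2).tolist(),'turn',(R0.inv()*R).as_rotvec().round(3).tolist())
def st():
    s=manip.get_state();R=Ro.from_rotvec(s['tcp_rot'])
    print(s['time_s'],s['position'].round(1),'axes x',R.apply([1,0,0]).round(3),'y',R.apply([0,1,0]).round(3),'z',R.apply([0,0,1]).round(3),'F',s['contact_force'].round(2),s['ft_torque'].round(2),'w',round(s['gripper_width'],3),'j',s['joints'].round(2))
E
python3 - <<'E'
from go import *
st()
for w in(-.12,-.12+np.pi): 
    inc((474,202,140),down(w))
E
```

```text
0.4 [ 210.1 -588.5  231.2] axes x [0.942 0.336 0.   ] y [ 0.336 -0.942 -0.   ] z [-0.  0. -1.] F [ 0.04  0.71 -0.95] [ 0.05 -0.    0.08] w 1.001 j [-1.41  0.53  1.43 -0.    1.18 -0.18]
shift cm [51.43, -65.58, 9.14] turn [-0.0, 0.0, 0.463]
shift cm [51.43, -65.58, 9.14] turn [-0.0, -0.0, -2.679]
```

Call:
arm_command([
  [[34,-23.8,0],[0,0,-1.2],0.5],
  [[34,-23.8,0],[0,0,-1.2],0.5],
  [[34,-23.8,0],[0,0,-1.2],0.5],
  [[34,-23.8,0],[0,0,-1.2],0.5],
  [[34,-23.8,0],[0,0,-1.2],0.5],
  [[34,-23.8,0],[0,0,-1.2],0.5],
  [[34,-23.8,0],[0,0,-1.2],0.5],
  [[51.4,-65.6,9.1],[0,0,-2.68],0.5],
  [[51.4,-65.6,9.1],[0,0,-2.68],0.5],
  [[51.4,-65.6,9.1],[0,0,-2.68],0.5],
  [[51.4,-65.6,9.1],[0,0,-2.68],0.5],
  [[51.4,-65.6,9.1],[0,0,-2.68],0.5],
  [[51.4,-65.6,9.1],[0,0,-2.68],0.5],
  [[51.4,-65.6,9.1],[0,0,-2.68],0.5],
  [[51.4,-65.6,9.1],[0,0,-2.68],0.5],
  [[51.4,-65.6,9.1],[0,0,-2.68],0.5],
  [[51.4,-65.6,9.1],[0,0,-2.68],0.5],
  [[51.4,-65.6,9.1],[0,0,-2.68],0.5],
  [[51.4,-65.6,9.1],[0,0,-2.68],0.5],
  [[51.4,-65.6,9.1],[0,0,-2.68],0.5],
], force=20)

```text
time_s: 2.4
position: [473.5, 202.2, 140.4]
tcp_rot: [-0.188, -3.136, 0.0]
contact_force: [0.7, -0.5, -0.1]
gripper_width: 0.501
```

```bash
python3 - <<'E'
from go import *
st();inc((474,202,30),down(-.12+np.pi))
E
```

```text
2.4 [473.5 202.2 140.4] axes x [-0.993  0.119  0.   ] y [ 0.119  0.993 -0.   ] z [-0. -0. -1.] F [ 0.69 -0.5  -0.09] [0.02 0.01 0.04] w 0.501 j [ 0.19  0.52  1.79 -0.    0.83 -1.26]
shift cm [-0.06, -0.01, 11.04] turn [-0.0, -0.0, 0.0]
```

Call:
arm_command([
  [[0,0,4],[0,0,0],0.5],
  [[0,0,8],[0,0,0],0.5],
  [[0,0,10.5],[0,0,0],0.5],
  [[0,0,11.4],[0,0,0],0.5],
  [[0,0,11.4],[0,0,0],0.5],
  [[0,0,11.4],[0,0,0],0],
  [[0,0,11.4],[0,0,0],0],
  [[0,0,11.4],[0,0,0],0],
  [[0,0,11.4],[0,0,0],0],
  [[0,0,11.4],[0,0,0],0],
  [[0,0,11.4],[0,0,0],0],
], force=20)

```text
time_s: 3.5
position: [474.9, 202.6, 28.0]
tcp_rot: [0.188, 3.132, 0.001]
contact_force: [0.1, 1.3, 7.2]
gripper_width: 0.159
```

```bash
python3 - <<'E'
from go import *
st()
T=cam('top');S=cam('side')
a=cv2.resize(T['img'][180:260,240:400],None,fx=4,fy=4,interpolation=cv2.INTER_CUBIC);b=cv2.resize(S['img'][200:320,210:370],None,fx=2,fy=2,interpolation=cv2.INTER_CUBIC)
cv2.imwrite('pics/g1.png',np.vstack([a,np.pad(b,((0,0),(0,320),(0,0)))]))
for k in range(6): print(manip.get_state()['contact_force'].round(2)); manip.get_image('top')
E
```

```text
3.5 [474.9 202.6  28. ] axes x [-0.993  0.12  -0.004] y [0.12  0.993 0.001] z [ 0.004  0.001 -1.   ] F [0.07 1.32 7.2 ] [-0.   -0.03 -0.19] w 0.159 j [ 0.19  0.72  1.85  0.    0.57 -1.26]
[0.48 0.97 7.61]
[0.42 1.56 6.63]
[-0.35  1.21  6.33]
[0.55 1.25 6.38]
[0.71 0.87 6.43]
[0.96 0.5  6.92]
```

View pics/g1.png

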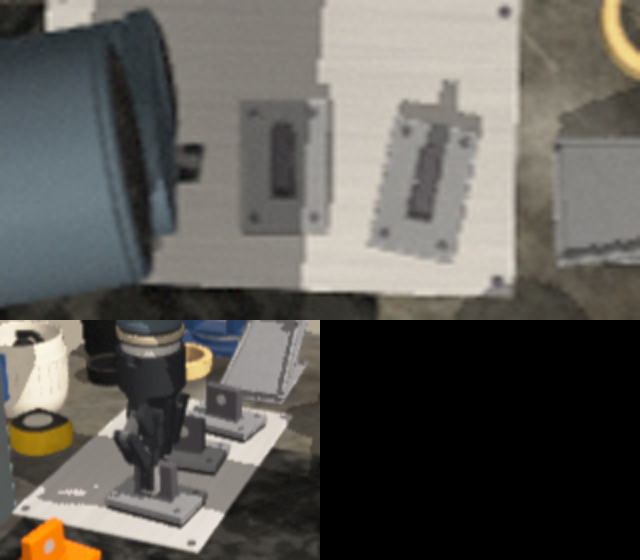

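```bash
python3 - <<'E'
from m import *
f=lambda q:(q-[210,200])*2+[0,320]
for x,y,w in[(475,202.5,-.12)]:
    R=Ro.from_euler('z',w); P=np.array([x,y,0])
    print('lug near/far top +y',f(px(S,P+R.apply([[-25,7,64],[25,7,64],[-25,7,20],[0,7,42]]))).round())
    print('corners far+y, near+y, near-y',f(px(S,P+R.apply([[50,32,20],[-50,32,20],[-50,-32,20]]))).round())
E
```

```text
lug near/far top +y [[170. 467.]
 [131. 457.]
 [171. 501.]
 [151. 479.]]
corners far+y, near+y, near-y [[103. 496.]
 [180. 517.]
 [206. 490.]]
```

Call:
arm_command([
  [[0,0,0],[0,0,0],0],
  [[0,0,0],[0,0,0],0],
  [[-0.5,0,0],[0,0,0],0],
  [[-1.0,0,0],[0,0,0],0],
  [[-1.5,0,0],[0,0,0],0],
  [[-2,0,0],[0,0,0],0],
  [[-2.5,0,0],[0,0,0],0],
])

```text
time_s: 4.7
position: [495.1, 199.3, 28.3]
tcp_rot: [-0.187, -3.13, 0.001]
contact_force: [-8.0, 0.9, 7.5]
gripper_width: 0.161
```

Call:
arm_command([
  [[-0.5,0,0],[0,0,0],0],
  [[-1.0,0,0],[0,0,0],0],
  [[-1.5,0,0],[0,0,0],0],
])

```text
time_s: 5.0
position: [504.9, 197.5, 28.7]
tcp_rot: [-0.185, -3.12, 0.004]
contact_force: [-7.8, -0.1, 7.8]
gripper_width: 0.161
```

Call:
arm_command([
  [[-0.5,0,0],[0,0,0],0],
  [[-1.0,0,0],[0,0,0],0],
  [[-1.5,0,0],[0,0,0],0],
])

```text
time_s: 5.3
position: [515.6, 195.6, 29.0]
tcp_rot: [-0.184, -3.112, 0.006]
contact_force: [-8.0, 0.0, 10.4]
gripper_width: 0.159
```

```bash
python3 - <<'E'
from go import *
st()
E
```

```text
5.3 [515.6 195.6  29. ] axes x [-0.993  0.118  0.024] y [ 0.118  0.993 -0.005] z [-0.025 -0.002 -1.   ] F [-7.98  0.05 10.37] [0.34 1.   0.08] w 0.159 j [ 0.16  0.75  1.74  0.    0.68 -1.3 ]
```

Call:
arm_command([
  [[0,0,-0.15],[0,0,0],0],
  [[0,0,-0.3],[0,0,0],0],
  [[-0.4,0,-0.3],[0,0,0],0],
  [[-0.8,0,-0.3],[0,0,0],0],
  [[-1.2,0,-0.3],[0,0,0],0],
])

```text
time_s: 5.8
position: [528.3, 194.1, 31.3]
tcp_rot: [-0.184, -3.112, 0.006]
contact_force: [1.2, 0.0, -6.4]
gripper_width: 0.16
```

```bash
python3 - <<'E'
from go import *
st()
E
```

```text
5.8 [528.3 194.1  31.3] axes x [-0.993  0.118  0.024] y [ 0.118  0.993 -0.005] z [-0.024 -0.003 -1.   ] F [ 1.21  0.04 -6.39] [ 0.03 -0.05 -0.06] w 0.16 j [ 0.15  0.75  1.71  0.    0.7  -1.3 ]
```

Call:
arm_command([
  [[0,0,0.2],[0,0,0],0.16],
  [[0,0,0.2],[0,0,0],0.16],
  [[0,0,0.2],[0,0,0],0.4],
  [[0,0,0.2],[0,0,0],0.4],
  [[0,0,0.2],[0,0,0],0.4],
  [[0,0,-4],[0,0,0],0.4],
  [[0,0,-8],[0,0,0],0.4],
  [[0,0,-8],[0,0,0],0.4],
])

```text
time_s: 6.6
position: [534.2, 195.1, 116.5]
tcp_rot: [-0.184, -3.123, 0.002]
contact_force: [1.1, 1.1, -0.3]
gripper_width: 0.396
```

```bash
python3 - <<'E'
from go import *
st();inc((433,82,110),down(np.pi));inc((433,82,30),down(np.pi))
E
```

```text
6.6 [534.2 195.1 116.5] axes x [-0.993  0.118  0.013] y [ 0.118  0.993 -0.002] z [-0.013 -0.001 -1.   ] F [ 1.06  1.1  -0.32] [-0.04 -0.05  0.01] w 0.396 j [ 0.15  0.61  1.67  0.    0.87 -1.3 ]
shift cm [8.71, -12.42, 0.78] turn [-0.001, -0.013, -0.118]
shift cm [8.61, -12.4, 8.78] turn [-0.001, -0.013, -0.118]
```

Call:
arm_command([
  [[8.7,-12.4,0.8],[0,-0.013,-0.118],0],
  [[8.7,-12.4,0.8],[0,-0.013,-0.118],0],
  [[8.7,-12.4,0.8],[0,-0.013,-0.118],0],
  [[8.7,-12.4,0.8],[0,-0.013,-0.118],0],
  [[8.7,-12.4,0.8],[0,-0.013,-0.118],0],
  [[8.7,-12.4,5],[0,-0.013,-0.118],0],
  [[8.6,-12.4,8.4],[0,-0.013,-0.118],0],
  [[8.6,-12.4,8.8],[0,-0.013,-0.118],0],
  [[8.6,-12.4,8.8],[0,-0.013,-0.118],0],
])

```text
time_s: 7.5
position: [433.6, 82.6, 29.2]
tcp_rot: [0.002, -3.141, 0.002]
contact_force: [0.7, -0.3, 0.2]
gripper_width: 0.0
```

```bash
python3 - <<'E'
from go import *
st()
T=cam('top');S=cam('side')
a=cv2.resize(T['img'][170:262,245:385],None,fx=4,fy=4,interpolation=cv2.INTER_CUBIC);b=cv2.resize(S['img'][200:320,200:370],None,fx=3,fy=3,interpolation=cv2.INTER_CUBIC)[:220]
b=cv2.resize(S['img'][215:315,210:370],None,fx=2.2,fy=2.2,interpolation=cv2.INTER_CUBIC)
cv2.imwrite('pics/g2.png',np.vstack([a,np.pad(b,((0,0),(0,560-b.shape[1]),(0,0)))]))
E
```

```text
7.5 [433.6  82.6  29.2] axes x [-1.    -0.001  0.001] y [-0.001  1.    -0.001] z [-0.001 -0.001 -1.   ] F [ 0.75 -0.29  0.2 ] [0.01 0.03 0.02] w 0.0 j [-0.06  0.68  2.04 -0.    0.42 -1.63]
```

View pics/g2.png

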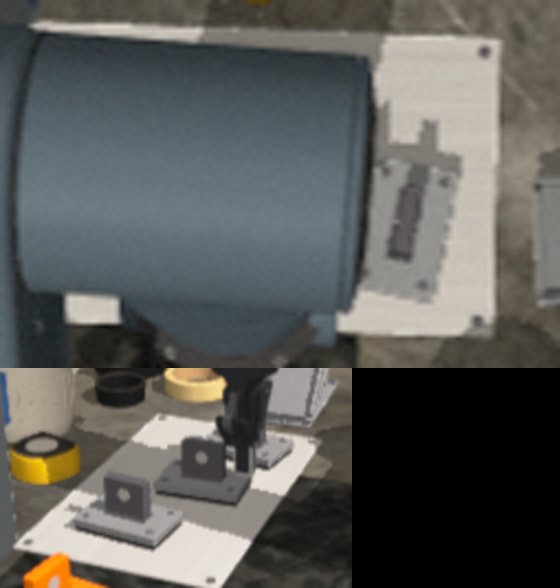

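Pad 1 (left) is upright and slid forward. The closed fingers sit behind pad 2's lug at (245,455 in the crop) with a gap of about 1 cm. Now I push it.

Call:
arm_command([
  [[-0.5,0,0],[0,0,0],0],
  [[-1.0,0,0],[0,0,0],0],
  [[-1.5,0,0],[0,0,0],0],
  [[-2,0,0],[0,0,0],0],
  [[-2.5,0,0],[0,0,0],0],
])

```text
time_s: 8.1
position: [459.1, 82.5, 31.0]
tcp_rot: [-0.002, 3.14, -0.002]
contact_force: [-2.3, -0.8, 1.1]
gripper_width: 0.0
```

Call:
arm_command([
  [[-0.5,0,0],[0,0,0],0],
  [[-1.0,0,0],[0,0,0],0],
])

```text
time_s: 8.3
position: [469.3, 82.5, 31.0]
tcp_rot: [-0.002, 3.141, -0.002]
contact_force: [-2.5, -0.5, 2.6]
gripper_width: -0.002
```

Call:
arm_command([
  [[-0.5,0,0],[0,0,0],0],
  [[-1.0,0,0],[0,0,0],0],
])

```text
time_s: 8.5
position: [479.7, 82.5, 30.9]
tcp_rot: [-0.002, 3.141, -0.002]
contact_force: [-2.4, -0.3, 1.2]
gripper_width: -0.001
```

Call:
arm_command([
  [[-0.5,0,0],[0,0,0],0],
  [[-1.0,0,0],[0,0,0],0],
])

```text
time_s: 8.7
position: [490.3, 82.4, 30.9]
tcp_rot: [-0.001, 3.141, -0.002]
contact_force: [-2.4, 0.2, 0.5]
gripper_width: -0.004
```

Call:
arm_command([
  [[-0.4,0,0],[0,0,0],0],
  [[-0.7,0,0],[0,0,0],0],
])

```text
time_s: 8.9
position: [497.9, 82.4, 30.8]
tcp_rot: [-0.001, 3.14, -0.002]
contact_force: [-2.5, -0.3, 1.8]
gripper_width: 0.001
```

```bash
python3 - <<'E'
from go import *
st();inc((419,-12,100),down(np.pi-.175));inc((419,-12,30),down(np.pi-.175))
E
```

```text
8.9 [497.9  82.4  30.8] axes x [-1.    -0.001 -0.001] y [-0.001  1.    -0.002] z [ 0.001 -0.002 -1.   ] F [-2.46 -0.31  1.82] [ 0.02  0.33 -0.02] w 0.001 j [-0.06  0.71  1.88 -0.    0.55 -1.63]
shift cm [7.89, -9.45, -6.91] turn [-0.001, 0.001, 0.176]
shift cm [7.9, -9.44, 0.09] turn [-0.001, 0.001, 0.176]
```

Call:
arm_command([
  [[1.5,0,0],[0,0,0],0],
  [[2,0,-4],[0,0,0],0],
  [[5,-4,-7],[0,0,0.1],0],
  [[7.9,-9.4,-7],[0,0,0.176],0],
  [[7.9,-9.4,-7],[0,0,0.176],0],
  [[7.9,-9.4,-4],[0,0,0.176],0],
  [[7.9,-9.4,-0.5],[0,0,0.176],0],
  [[7.9,-9.4,0],[0,0,0.176],0],
  [[7.9,-9.4,0],[0,0,0.176],0],
  [[7.9,-9.4,0],[0,0,0.176],0],
])

```text
time_s: 9.9
position: [419.9, -11.7, 31.6]
tcp_rot: [0.274, 3.126, -0.003]
contact_force: [-0.0, 0.1, 0.0]
gripper_width: -0.004
```

Call:
arm_command([
  [[-0.5,0,0],[0,0,0],0],
  [[-1.0,0,0],[0,0,0],0],
  [[-1.5,0,0],[0,0,0],0],
  [[-2,0,0],[0,0,0],0],
  [[-2.5,0,0],[0,0,0],0],
])

```text
time_s: 10.4
position: [444.4, -15.9, 31.9]
tcp_rot: [0.273, 3.127, -0.003]
contact_force: [-2.0, -0.2, 2.6]
gripper_width: -0.006
```

Call:
arm_command([
  [[-0.5,0,0],[0,0,0],0],
  [[-1.0,0,0],[0,0,0],0],
])

```text
time_s: 10.6
position: [454.5, -17.6, 31.9]
tcp_rot: [0.273, 3.128, -0.002]
contact_force: [-2.5, 0.8, 1.7]
gripper_width: 0.002
```

Call:
arm_command([
  [[-0.5,0,0],[0,0,0],0],
  [[-1.0,0,0],[0,0,0],0],
])

```text
time_s: 10.8
position: [464.7, -19.4, 31.9]
tcp_rot: [0.273, 3.128, -0.002]
contact_force: [-2.2, 1.0, 0.9]
gripper_width: 0.001
```

Call:
arm_command([
  [[-0.5,0,0],[0,0,0],0],
  [[-1.0,0,0],[0,0,0],0],
])

```text
time_s: 11.0
position: [475.1, -21.3, 31.9]
tcp_rot: [0.273, 3.128, -0.002]
contact_force: [-1.0, -0.4, 2.2]
gripper_width: 0.001
```

Call:
arm_command([
  [[-0.4,0,0],[0,0,0],0],
  [[-0.7,0,0],[0,0,0],0],
])

```text
time_s: 11.2
position: [482.7, -22.7, 31.9]
tcp_rot: [0.273, 3.127, -0.003]
contact_force: [-2.2, 0.2, 1.6]
gripper_width: -0.005
```

```bash
python3 - <<'E'
from go import *
st();inc((575,190,110),down(np.pi-.12));inc((575,190,31),down(np.pi-.12))
E
```

```text
11.2 [482.7 -22.7  31.9] axes x [-0.985  0.174 -0.003] y [ 0.174  0.985 -0.001] z [ 0.002 -0.002 -1.   ] F [-2.16  0.24  1.64] [ 0.04  0.34 -0.  ] w -0.005 j [-0.28  0.7   1.93 -0.    0.51 -1.67]
shift cm [-5.42, 22.53, -7.83] turn [-0.002, 0.003, -0.054]
shift cm [-5.4, 22.55, 0.07] turn [-0.002, 0.003, -0.054]
```

Call:
arm_command([
  [[1.5,0,0],[0,0,0],0],
  [[2,0,-4],[0,0,0],0],
  [[2,0,-8],[0,0,0],0],
  [[-1,4,-8],[0,0,-0.03],0],
  [[-3,8,-8],[0,0,-0.054],0],
  [[-5.4,13,-8],[0,0,-0.054],0],
  [[-5.4,18,-8],[0,0,-0.054],0],
  [[-5.4,22.5,-8],[0,0,-0.054],0],
  [[-5.4,22.5,-8],[0,0,-0.054],0],
  [[-5.4,22.5,-4],[0,0,-0.054],0],
  [[-5.4,22.5,-0.5],[0,0,-0.054],0],
  [[-5.4,22.5,0],[0,0,-0.054],0],
  [[-5.4,22.5,0],[0,0,-0.054],0],
  [[-5.4,22.5,0],[0,0,-0.054],0],
])

```text
time_s: 12.6
position: [576.3, 189.2, 33.0]
tcp_rot: [0.19, 3.131, -0.002]
contact_force: [-0.9, -0.9, 0.8]
gripper_width: -0.002
```

Call:
arm_command([
  [[0.5,0,0],[0,0,0],0],
  [[1.0,0,0],[0,0,0],0],
  [[1.5,0,0],[0,0,0],0],
  [[2,0,0],[0,0,0],0],
  [[2.5,0,0],[0,0,0],0],
])

```text
time_s: 13.1
position: [554.5, 192.5, 34.3]
tcp_rot: [0.189, 3.123, -0.0]
contact_force: [5.4, -0.6, 2.3]
gripper_width: -0.003
```

Call:
arm_command([
  [[0.5,0,0],[0,0,0],0],
  [[1.0,0,0],[0,0,0],0],
])

```text
time_s: 13.3
position: [544.6, 193.8, 34.3]
tcp_rot: [0.189, 3.122, 0.0]
contact_force: [4.8, -0.3, 2.7]
gripper_width: -0.001
```

Call:
arm_command([
  [[0.5,0,0],[0,0,0],0],
  [[1.0,0,0],[0,0,0],0],
])

```text
time_s: 13.5
position: [534.9, 195.1, 34.4]
tcp_rot: [0.189, 3.121, 0.001]
contact_force: [3.8, -0.5, 0.2]
gripper_width: -0.004
```

Call:
arm_command([
  [[0.5,0,0],[0,0,0],0],
  [[1.0,0,0],[0,0,0],0],
  [[1.5,0,0],[0,0,0],0],
])

```text
time_s: 13.8
position: [520.3, 197.0, 34.4]
tcp_rot: [0.189, 3.119, 0.001]
contact_force: [4.6, -0.6, 1.7]
gripper_width: -0.0
```

```bash
python3 - <<'E'
from go import *
st();inc((484.5,201.5,105),down(np.pi-.12));inc((484.5,201.5,26.5),down(np.pi-.12))
E
```

```text
13.8 [520.3 197.   34.4] axes x [-0.993  0.121 -0.017] y [0.121 0.993 0.002] z [ 0.017 -0.    -1.   ] F [ 4.61 -0.57  1.66] [-0.09 -0.68  0.04] w -0.0 j [ 0.16  0.73  1.76 -0.01  0.64 -1.28]
shift cm [3.49, 0.03, -7.12] turn [0.002, 0.017, -0.001]
shift cm [3.62, 0.01, 0.73] turn [0.002, 0.017, -0.001]
```

Call:
arm_command([
  [[-1,0,0],[0,0,0],0],
  [[-1,0,-4],[0,0,0],0],
  [[1,0,-7.1],[0,0.017,0],0.4],
  [[3.5,0,-7.1],[0,0.017,0],0.45],
  [[3.5,0,-7.1],[0,0.017,0],0.45],
  [[3.5,0,-7.1],[0,0.017,0],0.45],
  [[3.5,0,-3],[0,0.017,0],0.45],
  [[3.6,0,0],[0,0.017,0],0.45],
  [[3.6,0,0.7],[0,0.017,0],0.45],
  [[3.6,0,0.7],[0,0.017,0],0.45],
  [[3.6,0,0.7],[0,0.017,0],0.45],
])

```text
time_s: 14.9
position: [485.5, 201.4, 27.1]
tcp_rot: [0.19, 3.135, 0.003]
contact_force: [-0.3, -0.2, -0.4]
gripper_width: 0.451
```

```bash
python3 - <<'E'
from go import *
st();inc((484.5,201.5,26.5),down(np.pi-.12))
S=cam('side');cv2.imwrite('pics/g3.png',cv2.resize(S['img'][215:315,205:365],None,fx=4,fy=4,interpolation=cv2.INTER_CUBIC))
P=np.array([484.5,201.5,0]);R=Ro.from_euler('z',-.12)
print((px(S,P+R.apply([[-25,7,64],[25,7,64],[-25,7,20],[25,7,20],[50,32,20],[-50,32,20],[-50,-32,20]]))-[205,215])*4)
E
```

```text
14.9 [485.5 201.4  27.1] axes x [-0.993  0.121 -0.   ] y [0.121 0.993 0.002] z [ 0.001  0.002 -1.   ] F [-0.34 -0.19 -0.44] [ 0.02 -0.03  0.04] w 0.451 j [ 0.18  0.73  1.83  0.    0.59 -1.27]
shift cm [0.1, 0.0, 0.06] turn [0.002, 0.0, -0.001]
[[345.16509962 230.06106752]
 [268.07382555 211.54704243]
 [347.20270589 298.42134821]
 [271.38832201 278.93024366]
 [211.10130602 289.16122146]
 [364.89210701 329.736261  ]
 [417.86105846 276.85868595]]
```

View pics/g3.png

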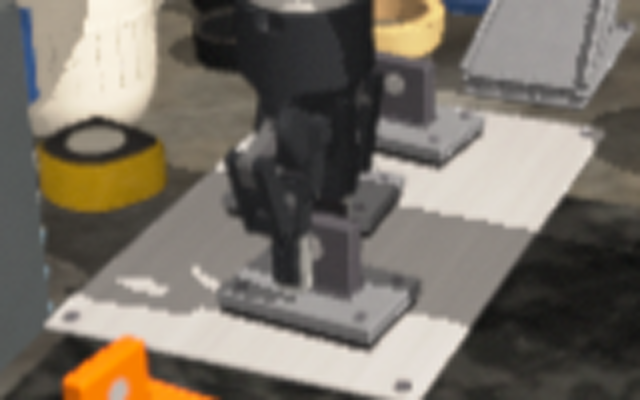

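Pad 1 stands flat, with its corners at (415,278), (220,292) and (372,333). The fingers straddle the lug about 3 mm too far out, so I shift and grip.

Call:
arm_command([
  [[0.4,0,0],[0,0,0],0.45],
  [[0.4,0,0],[0,0,0],0.45],
  [[0.4,0,0],[0,0,0],0],
  [[0.4,0,0],[0,0,0],0],
  [[0.4,0,0],[0,0,0],0],
  [[0.4,0,0],[0,0,0],0],
  [[0.4,0,0],[0,0,0],0],
  [[0.4,0,-0.1],[0,0,0],0],
  [[0.4,0,-2],[0,0,0],0],
  [[0.4,0,-6],[0,0,0],0],
  [[0.4,0,-10],[0,0,0],0],
  [[0.4,0,-14],[0,0,0],0],
  [[0.4,0,-16],[0,0,0],0],
  [[0.4,0,-16],[0,0,0],0],
], force=90)

```text
time_s: 16.35
position: [482.8, 202.0, 189.9]
tcp_rot: [0.189, 3.129, 0.006]
contact_force: [0.6, 0.3, -6.4]
gripper_width: 0.151
```

```bash
cat >> go.py <<'E'
def ramp(o,yaw,x,h,d=0,dz=0):
    # pose so pad centre is at ramp x, sole h above floor; tool x = -ramp x? choose tool x = -pad x
    Rr=Ro.from_euler('z',yaw)*Ro.from_euler('y',-.47)
    # tool: y=ramp... half turn: tool x=-rx, y=+ry, z=-rz
    Rt=Rr*Ro.from_matrix(np.diag([-1,1,-1.]))
    return np.array([o[0],o[1],90])+Rr.apply([x,d,h]),Rt
E
python3 - <<'E'
from go import *
st()
for x,h in((-110,100),(-110,50)):
    p,R=ramp((459,-270.5),-1.57,x,h+23);print(p);inc(p,R)
E
```

```text
16.35 [482.8 202.  189.9] axes x [-0.993  0.121 -0.007] y [0.121 0.993 0.004] z [ 0.007  0.003 -1.   ] F [ 0.59  0.33 -6.37] [-0.03 -0.11 -0.02] w 0.151 j [ 0.18  0.45  1.74  0.    0.95 -1.27]
[ 458.87754285 -116.72252395  149.84540806]
shift cm [-1.44, -31.95, 3.88] turn [0.348, -0.382, 1.418]
[ 458.89557512 -139.36683104  105.26699365]
shift cm [-1.68, -34.21, 8.33] turn [0.348, -0.382, 1.418]
```

Call:
arm_command([
  [[-1.4,-16,0],[0,0,0.7],0],
  [[-1.4,-16,0],[0,0,0.7],0],
  [[-1.4,-16,0],[0,0,0.7],0],
  [[-1.4,-16,0],[0,0,0.7],0],
  [[-1.4,-16,0],[0,0,0.7],0],
  [[-1.4,-32,2],[0.348,-0.382,1.418],0],
  [[-1.4,-32,2],[0.348,-0.382,1.418],0],
  [[-1.4,-32,2],[0.348,-0.382,1.418],0],
  [[-1.4,-32,2],[0.348,-0.382,1.418],0],
  [[-1.4,-32,2],[0.348,-0.382,1.418],0],
  [[-1.4,-32,3.9],[0.348,-0.382,1.418],0],
  [[-1.4,-32,3.9],[0.348,-0.382,1.418],0],
  [[-1.4,-32,3.9],[0.348,-0.382,1.418],0],
])

```text
time_s: 17.65
position: [456.4, -115.4, 146.2]
tcp_rot: [1.96, 1.968, -0.473]
contact_force: [0.3, -0.4, -6.7]
gripper_width: 0.15
```

```bash
python3 - <<'E'
from go import *
st()
T=cam('top');S=cam('side');np.save('/tmp/x.npy',0)
cv2.imwrite('pics/t4r.png',T['img']);cv2.imwrite('pics/s4r.png',S['img'])
a=cv2.resize(T['img'][190:265,360:460],None,fx=4,fy=4,interpolation=cv2.INTER_CUBIC);b=cv2.resize(S['img'][150:290,290:390],None,fx=4,fy=4,interpolation=cv2.INTER_CUBIC)
c=np.zeros((560,800,3),np.uint8);c[:300,:400]=a;c[:,400:]=b;cv2.imwrite('pics/g4.png',c)
p,R=ramp((459,-270.5),-1.57,-106,23.5+30);inc(p,R)
E
```

```text
17.65 [ 456.4 -115.4  146.2] axes x [-0.005  0.893 -0.45 ] y [ 1.     0.003 -0.007] z [-0.005 -0.45  -0.893] F [ 0.29 -0.41 -6.69] [ 0.73  0.03 -0.02] w 0.15 j [-0.21  0.51  1.95 -0.73  0.72  0.36]
shift cm [-0.53, 0.16, 6.8] turn [-0.002, -0.002, 0.004]
```

View pics/g4.png

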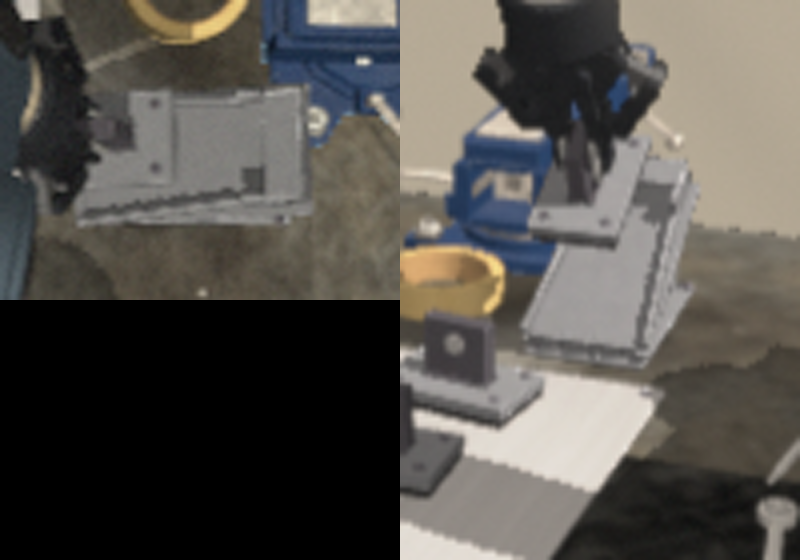

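```bash
cat > chk.py <<'E'
from go import *
from m import T,S,rampP
from scipy.optimize import least_squares
s=manip.get_state();Rt=Ro.from_rotvec(s['tcp_rot']);p=s['position']
ct=lambda q:(np.array(q,float)+.5)/4-.5+[360,190]
cs=lambda q:(np.array(q,float)-[400,0]+.5)/4-.5+[290,150]
# pad: top view upper corners; side view: lower-end top corners
L=[[-50,32,7.5],[-50,-32,7.5]]
print('top pad err px',(ct([(170,92),(168,185)])-px(T,p+Rt.apply(L))).round(2).tolist())
L=[[50,32,7.5],[50,-32,7.5],[-50,-32,7.5]]
print('side pad err px (lower +y.., )',(cs([(532,205),(617,238),(651,142)])-px(S,p+Rt.apply(L))).round(2).tolist())
tl=[[-22,34.5,24],[-22,-34.5,24],[-165,-43.5,6]];tp=ct([(264,92),(264,196),(82,216)])
sl=[[-165,43.5,6],[-165,-43.5,6]];sp=cs([(525,337),(641,352)])
for v in((459,-270.5,-1.57),(458,-270,-1.58)):
    print(v,(tp-px(T,rampP(v,v[2],tl))).round(2).tolist(),(sp-px(S,rampP(v,v[2],sl))).round(2).tolist())
E
python3 chk.py
```

```text
top pad err px [[0.35, 1.84], [-0.4, 1.41]]
side pad err px (lower +y.., ) [[2.05, -4.1], [0.81, 1.51], [0.15, 3.06]]
(459, -270.5, -1.57) [[0.8, -1.54], [0.4, 0.11], [0.81, -0.9]] [[-0.69, 2.4], [-0.5, 2.21]]
(458, -270, -1.58) [[0.85, -1.79], [0.7, -0.14], [1.13, -0.73]] [[-0.52, 2.41], [-0.25, 2.11]]
```

```bash
cat > ov5.py <<'E'
from go import *
from m import T,S,rampP
s=manip.get_state();Rt=Ro.from_rotvec(s['tcp_rot']);p=s['position']
box=lambda hx,hy,z:[[hx,hy,z],[-hx,hy,z],[-hx,-hy,z],[hx,-hy,z],[hx,hy,z]]
def draw(d,x0,y0,w,h,f,v):
    im=cv2.resize(d['img'][y0:y0+h,x0:x0+w],None,fx=f,fy=f,interpolation=cv2.INTER_CUBIC)
    def pl(P,c): cv2.polylines(im,[(((px(d,P)-[x0,y0]+.5)*f-.5)*16).round().astype(int).reshape(-1,1,2)],False,c,1,cv2.LINE_AA,4)
    pl(p+Rt.apply(box(50,32,7.5)),(255,0,255)); pl(p+Rt.apply(box(25,7,-36.5)),(255,0,255))
    pl(rampP(v,v[2],[[-165,43.5,0],[-55,34.5,0],[-22,34.5,0]]),(0,255,0));pl(rampP(v,v[2],[[-165,-43.5,0],[-55,-34.5,0],[-22,-34.5,0],[-22,34.5,0]]),(0,255,0))
    pl(rampP(v,v[2],[[-165,43.5,9],[-55,34.5,9],[-40,34.5,9],[-40,34.5,24],[0,34.5,24],[0,-34.5,24],[-40,-34.5,24],[-40,-34.5,9],[-55,-34.5,9],[-165,-43.5,9]]),(0,0,255))
    pl(rampP(v,v[2],[[-165,43.5,6],[-165,-43.5,6]]),(0,0,255));pl(rampP(v,v[2],[[-22,34.5,19],[-22,-34.5,19]]),(255,255,0))
    return im
v=(459,-270.5,-1.57)
a=draw(T,373,205,68,48,7,v);b=draw(S,315,178,52,68,8,v)
c=np.zeros((max(a.shape[0],b.shape[0]),a.shape[1]+b.shape[1],3),np.uint8);c[:a.shape[0],:a.shape[1]]=a;c[:b.shape[0],a.shape[1]:]=b;print(c.shape)
c=c[:,:];cv2.imwrite('pics/o5.png',cv2.resize(c,(800,int(c.shape[0]*800/c.shape[1]))) if c.shape[1]>800 else c)
E
python3 ov5.py
```

```text
(544, 892, 3)
```

View pics/o5.png

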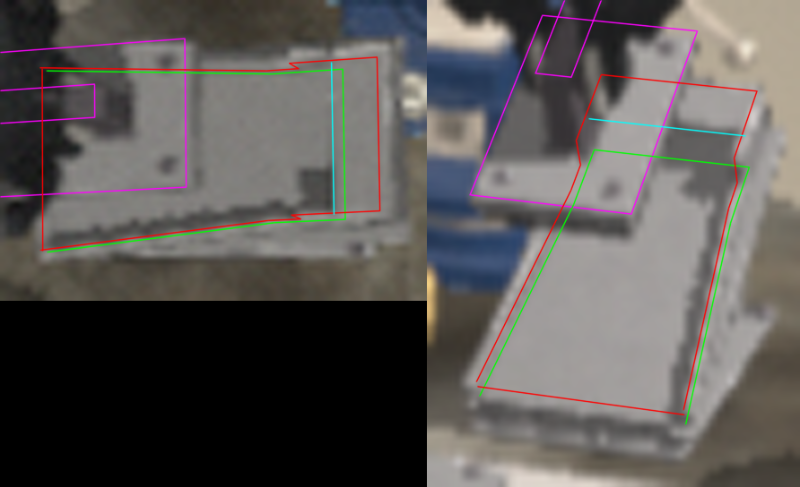

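The overlay of model on image fits both the pad and the ramp to about 1 px: lip edge at (332,62)-(334,214), pad holes at (167,60) and (167,165). Next I lower the pad toward the floor and feel for contact.

```bash
python3 - <<'E'
from go import *
for h in(30,15,5,1):
    p,R=ramp((459,-270.5),-1.57,-110,23.5+h);inc(p,R)
E
```

```text
shift cm [0.06, 0.04, 6.92] turn [0.001, -0.0, -0.0]
shift cm [0.06, 0.04, 8.42] turn [0.001, -0.0, -0.0]
shift cm [0.06, 0.04, 9.42] turn [0.001, -0.0, -0.0]
shift cm [0.06, 0.04, 9.82] turn [0.001, -0.0, -0.0]
```

Call:
arm_command([
  [[0.06,0.04,3.5],[0,0,0],0],
  [[0.06,0.04,6.5],[0,0,0],0],
  [[0.06,0.04,8.2],[0,0,0],0],
  [[0.06,0.04,9.0],[0,0,0],0],
  [[0.06,0.04,9.4],[0,0,0],0],
  [[0.06,0.04,9.4],[0,0,0],0],
])

```text
time_s: 18.55
position: [459.3, -159.7, 66.0]
tcp_rot: [1.959, 1.96, -0.467]
contact_force: [-0.6, 0.2, -6.5]
gripper_width: 0.153
```

```bash
cat >> go.py <<'E'
def loc(v=(459,-270.5,-1.57)):
    s=manip.get_state();Rr=Ro.from_euler('z',v[2])*Ro.from_euler('y',-.47)
    print('ramp-frame TCP',Rr.inv().apply(s['position']-[v[0],v[1],90]).round(1),'F ramp',Rr.inv().apply(s['contact_force']-np.array([0,0,-6.5])).round(2),'M ramp',Rr.inv().apply(s['ft_torque']).round(2),'w',s['gripper_width'].round(3),'t',s['time_s'],'rot',(Rr.inv()*Ro.from_rotvec(s['tcp_rot'])*Ro.from_matrix(np.diag([-1,1,-1.]))).as_rotvec().round(3))
E
python3 -c "
from go import *
loc()"
```

```text
Traceback (most recent call last):
  File "go.py", line 19, in loc
    print('ramp-frame TCP',Rr.inv().apply(s['position']-[v[0],v[1],90]).round(1),'F ramp',Rr.inv().apply(s['contact_force']-np.array([0,0,-6.5])).round(2),'M ramp',Rr.inv().apply(s['ft_torque']).round(2),'w',s['gripper_width'].round(3),'t',s['time_s'],'rot',(Rr.inv()*Ro.from_rotvec(s['tcp_rot'])*Ro.from_matrix(np.diag([-1,1,-1.]))).as_rotvec().round(3))
                                                                                                                                                                                                                ^^^^^^^^^^^^^^^^^^^^^^^^
AttributeError: 'float' object has no attribute 'round'
```

Call:
arm_command([
  [[0,0,0.1],[0,0,0],0],
  [[0,0,0.2],[0,0,0],0],
  [[0,0,0.3],[0,0,0],0],
  [[0,0,0.3],[0,0,0],0],
])

```text
time_s: 18.95
position: [459.6, -161.0, 63.7]
tcp_rot: [1.958, 1.959, -0.467]
contact_force: [-0.9, -0.5, -6.2]
gripper_width: 0.144
```

```bash
sed -i "s/s\['gripper_width'\].round(3)/round(float(s['gripper_width']),3)/" go.py; python3 -c "
from go import *
loc()"
```

```text
ramp-frame TCP [-109.6    0.6   26.1] F ramp [ 0.53 -0.89  0.02] M ramp [-0.03  0.69  0.02] w 0.144 t 18.95 rot [ 0.002  0.    -0.001]
```

Call:
arm_command([
  [[0,0.1,0],[0,0,0],0],
  [[0,0.2,0],[0,0,0],0],
  [[0,0.3,0],[0,0,0],0],
  [[0,0.4,0],[0,0,0],0],
  [[0,0.4,0],[0,0,0],0],
])

```text
time_s: 19.45
position: [462.6, -160.9, 63.5]
tcp_rot: [1.96, 1.96, -0.469]
contact_force: [-1.4, 0.4, -4.5]
gripper_width: 0.15
```

```bash
python3 -c "
from go import *
loc()"
```

```text
ramp-frame TCP [-109.7    3.7   26.1] F ramp [ 0.58 -1.43  1.92] M ramp [-0.43  0.68 -0.1 ] w 0.15 t 19.45 rot [-0.    -0.    -0.001]
```

Call:
arm_command([
  [[0,-0.2,0],[0,0,0],0],
  [[0,-0.4,0],[0,0,0],0],
  [[0,-0.6,0],[0,0,0],0],
  [[0,-0.8,0],[0,0,0],0],
  [[0,-0.8,0],[0,0,0],0],
])

```text
time_s: 19.95
position: [456.1, -160.8, 63.7]
tcp_rot: [1.957, 1.96, -0.465]
contact_force: [3.1, 1.3, -6.5]
gripper_width: 0.153
```

```bash
python3 -c "
from go import *
loc()"
```

```text
ramp-frame TCP [-109.7   -2.8   26.2] F ramp [-1.13  3.05  0.57] M ramp [0.56 0.86 0.18] w 0.153 t 19.95 rot [ 0.003  0.    -0.   ]
```

Call:
arm_command([
  [[0,0.35,0],[0,0,0],0],
  [[0,0.35,0],[0,0,0],0],
  [[0,0.35,0.15],[0,0,0],0],
  [[0,0.35,0.3],[0,0,0],0],
  [[0,0.35,0.3],[0,0,0],0],
])

```text
time_s: 20.45
position: [459.3, -161.4, 62.6]
tcp_rot: [1.956, 1.959, -0.464]
contact_force: [-0.7, 8.6, 9.1]
gripper_width: 0.151
```

```bash
python3 -c "
from go import *
loc()"
```

```text
ramp-frame TCP [-109.7    0.4   25. ] F ramp [-0.6  -0.71 17.75] M ramp [-0.1   0.65 -0.05] w 0.151 t 20.45 rot [ 0.005 -0.001 -0.   ]
```

Call:
arm_command([
  [[0,0,-0.05],[0,0,0],0],
  [[-0.5,0,-0.05],[0,0,0],0],
  [[-1.0,0,-0.05],[0,0,0],0],
  [[-1.5,0,-0.05],[0,0,0],0],
  [[-2.0,0,-0.05],[0,0,0],0],
  [[-2.5,0,-0.05],[0,0,0],0],
  [[-2.5,0,-0.05],[0,0,0],0],
])

```text
time_s: 21.15
position: [459.4, -184.4, 74.7]
tcp_rot: [1.957, 1.957, -0.465]
contact_force: [0.6, -0.6, -5.6]
gripper_width: 0.149
```

```bash
python3 -c "
from go import *
loc()"
```

```text
ramp-frame TCP [-83.7   0.5  25.3] F ramp [0.96 0.56 0.56] M ramp [-0.    0.75  0.01] w 0.149 t 21.15 rot [ 0.005 -0.001 -0.002]
```

Call:
arm_command([
  [[-0.4,0,0.05],[0,0,0],0],
  [[-0.8,0,0.05],[0,0,0],0],
  [[-1.2,0,0.05],[0,0,0],0],
  [[-1.6,0,0.05],[0,0,0],0],
  [[-2.0,0,0.05],[0,0,0],0],
  [[-2.4,0,0.05],[0,0,0],0],
])

```text
time_s: 21.75
position: [459.3, -205.8, 85.2]
tcp_rot: [1.957, 1.958, -0.464]
contact_force: [0.2, 5.2, -2.6]
gripper_width: 0.151
```

```bash
python3 -c "
from go import *
loc()"
```

```text
ramp-frame TCP [-59.8   0.4  25. ] F ramp [-2.87  0.23  5.83] M ramp [-0.02  1.11  0.02] w 0.151 t 21.75 rot [ 0.005 -0.001 -0.001]
```

Call:
arm_command([
  [[-0.3,0,0.02],[0,0,0],0],
  [[-0.6,0,0.02],[0,0,0],0],
  [[-0.6,0,0.02],[0,0,0],0],
])

```text
time_s: 22.05
position: [459.2, -211.6, 88.1]
tcp_rot: [1.957, 1.957, -0.464]
contact_force: [-0.8, 3.8, -1.3]
gripper_width: 0.153
```

```bash
python3 -c "
from go import *
loc()"
```

```text
ramp-frame TCP [-53.3   0.3  25. ] F ramp [-1.08 -0.85  6.34] M ramp [-0.    0.75 -0.01] w 0.153 t 22.05 rot [ 0.005 -0.001 -0.002]
```

Call:
arm_command([
  [[-0.3,0,0.02],[0,0,0],0],
  [[-0.5,0,0.02],[0,0,0],0],
  [[-0.5,0,0.02],[0,0,0],0],
])

```text
time_s: 22.35
position: [458.9, -212.6, 89.1]
tcp_rot: [1.958, 1.962, -0.457]
contact_force: [1.5, 16.9, -1.8]
gripper_width: 0.151
```

```bash
python3 -c "
from go import *
loc()"
```

```text
ramp-frame TCP [-52.   -0.1  25.4] F ramp [-12.98   1.52  11.83] M ramp [0.2  2.88 0.17] w 0.151 t 22.35 rot [ 0.007  0.005 -0.001]
```

Call:
arm_command([
  [[-0.1,0,0.02],[0,0,0],0],
  [[-0.1,0,0.02],[0,0,0],0],
  [[-0.05,0,0],[0,0,0],0],
  [[0,0,0],[0,0,0],0.2],
  [[0,0,0],[0,0,0],0.25],
  [[0,0,0],[0,0,0],0.3],
  [[0,0,0],[0,0,0],0.3],
  [[0,0,0],[0,0,0],0.3],
])

```text
time_s: 23.15
position: [459.0, -213.1, 89.3]
tcp_rot: [1.958, 1.961, -0.457]
contact_force: [-0.4, 0.0, 0.5]
gripper_width: 0.297
```

```bash
python3 -c "
from go import *
loc()"
```

```text
ramp-frame TCP [-51.5   0.1  25.4] F ramp [ 3.18 -0.42  6.27] M ramp [0.01 0.2  0.  ] w 0.297 t 23.15 rot [ 0.008  0.004 -0.001]
```

Call:
arm_command([
  [[0,0,-0.5],[0,0,0],0.3],
  [[0,0,-1.5],[0,0,0],0.3],
  [[0,0,-3],[0,0,0],0.3],
  [[0,0,-5.5],[0,0,0],0.3],
  [[0,0,-9],[0,0,0],0.3],
  [[0,0,-13],[0,0,0],0.3],
  [[3,0,-17],[0,0,0],0.3],
  [[6,0,-21],[0,0,0],0.3],
  [[10,0,-24],[0,0,0],0.3],
  [[10,0,-24],[0,0,0],0.3],
  [[10,0,-24],[0,0,0],0.3],
])

```text
time_s: 24.25
position: [457.1, -14.6, 259.3]
tcp_rot: [1.954, 1.963, -0.456]
contact_force: [0.4, 0.5, 0.2]
gripper_width: 0.297
```

```bash
cat > fin.py <<'E'
from go import *
from m import T,S,rampP
st()
v=(459.3,-270.5,-1.57)
box=lambda hx,hy,z:[[hx-50,hy,z],[-hx-50,hy,z],[-hx-50,-hy,z],[hx-50,-hy,z],[hx-50,hy,z]]
def draw(d,x0,y0,w,h,f,on=1):
    im=cv2.resize(d['img'][y0:y0+h,x0:x0+w],None,fx=f,fy=f,interpolation=cv2.INTER_CUBIC)
    if on:
      for b in(box(50,32,16),box(25,7,60)):
        cv2.polylines(im,[((px(d,rampP(v,v[2],b))-[x0,y0]+.5)*f-.5).round().astype(int).reshape(-1,1,2)],False,(255,0,255),1)
    return im
a=draw(S,315,175,60,70,6);b=draw(S,205,195,140,110,3,0);e=draw(T,245,170,200,92,2,0)
c=np.zeros((520,790,3),np.uint8);c[:420,:360]=a;c[:330,365:785]=b;c[332:516,365:765]=e;cv2.imwrite('pics/fin.png',c)
E
python3 fin.py
```

```text
24.35 [456.6 -16.5 258.6] axes x [ 0.     0.893 -0.449] y [1.    0.003 0.006] z [ 0.007 -0.449 -0.893] F [-0.38 -0.1  -0.11] [ 0.22 -0.   -0.01] w 0.3 j [ 0.01  0.33  1.82 -0.54  1.07  0.29]
```

View pics/fin.png

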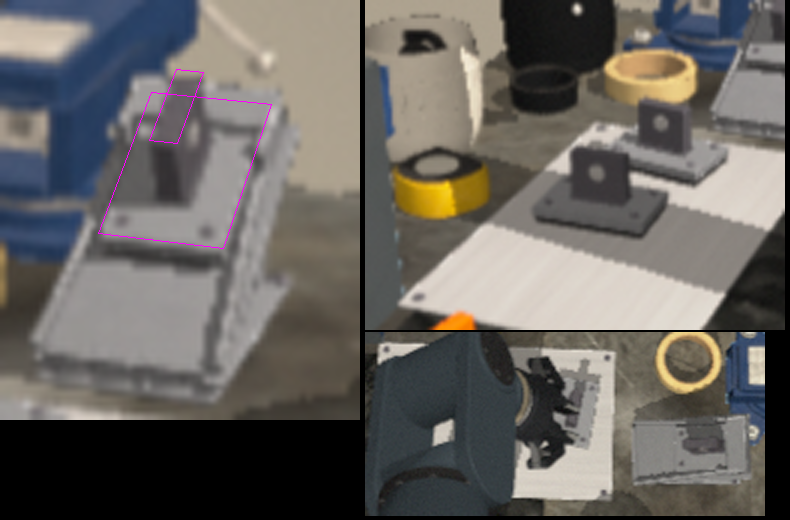

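The pad sits under the lip with its lower edge on the predicted home line at (100,235)-(223,248). The glazed pads are flat on the plate, and the tape measure and cap are where they were. I'll check that nothing creeps, then hand in.

```bash
python3 - <<'E'
from h import *
a=cam('side')['img'][175:245,315:375].astype(int)
for _ in range(10): b=cam('side')
print(np.abs(a-b['img'][175:245,315:375]).max(), manip.get_state()['time_s'])
print(manip.close_job())
E
```

```text
4 24.9
the job is handed in; nothing more can be done
None
```

I slid all three pads about 5 cm. The left pad dragged hardest, at about 4.6 N; the middle and right pads took about 2.2 N each. I took the left pad as the sound one and put it home on the ramp. The job is handed in at 24.9 s of the 72 s allowed.

- **Placing:** I laid the sound pad lining down on the ramp and slid it up under the lip. It met the stop at about 13 N, within 2 mm of the expected home position, and I let go only there.
- **Last checks:** The pictures showed it under the lip on the predicted home outline, with no visible movement over about 0.5 s before handing in. The two glazed pads stand flat on the plate, and the tape measure and cap look undisturbed.
- **Readings that disagreed:**
  - The first, gripped drag of the left pad was unreliable: I was pressing on it and then briefly lifted it. I repeated it as a clean push back towards the robot, which is where the 4.6 N comes from.
  - The two glazed pads read about 2.2 N rather than the stated 1 N, probably because of a slight down-force and sensor bias.

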